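Throw an empty solder spool into the pedal-lidded waste bin

TASK

The orange solder spool is empty: throw it into the lidded solder-waste bin and shut the bin again, leaving the full spools and everything else on the bench alone. Never touch the lid itself; work it by the palm pedal: press the pedal right down, slide it to the left (as you face the front of the bin) and let it up into its hold-open notch, so that the lid stands open by itself while you put the spool in, then press it down again, slide it back out and ease it all the way up so that the lid comes down gently and shuts. The notch and the rubber stop below it sit at a different height on every bin, so feel for the stop, and never press the pedal harder than 20 N.

Things in the scene. Friction and masses are not known exactly. Their poses are not given: they have to be found in the camera images.
- bin: Grey steel bin, screwed down: 200 mm deep (x), 240 wide (y), 186 high, walls 4 mm, inner floor 77 mm above the bench. Origin: centre of its underside; z up; -x is the front, where the pedal sticks out; +y is left as one faces the front. A low steel pedal housing (112 mm wide, 89 high) stands before the front wall, x = -100 to -175 mm. Inside, a 24 mm rod duct runs up the middle of the rear wall.
- bin_mouth (a point): Point in the plane of the bin's open mouth, 186 mm above the bench, on its middle line (bin y = 0), 45 mm in front of its centre: a good place to lower something in, clear of the raised lid, which stands near upright or leans back at the rear (bin +x) edge, up to about 400 mm above the bench.
- palm_pad: The pedal's pad: black ribbed rubber, 60 mm long (bin x), 80 wide (bin y); yellow side flanges 8 mm higher than the rubber, 72 mm apart. Origin: middle of the rubber top; y = bin y, z up out of it. Pedal up: at bin x = -221 mm, 86 mm above the bench, sloping up to the front by 0.137 rad. On its stop: 31 to 48 mm above the bench (the stop's height differs from bin to bin).
- pedal (a joint): Turn of the pedal lever, rad: 0 = up, grows as pressed; about 0.17 to 0.28 in the notch, 0.20 to 0.31 on its stop. 180 mm from pivot to pad. Takes 7 to 11 N on the pad to start it, 4 to 9 N to hold it down; it springs up when let go. The stop is stiff rubber: about 7 N more per mm at the pad.
- pedal_shift (a joint): Sideways slide of the pedal lever, m: 0 = right, where it can rise; up to 0.024 towards bin +y (left as one faces the front), where it ends. Slides (2 to 4 N) only within 2 mm (at the pad) of the stop, and stays where left. Past 0.0205 it is beyond the notch's lip: let up there, it rises about 6 mm at the pad and is held. To free it, press to the stop, slide to 0, let up.
- lid (a joint): Opening of the bin's lid, rad: 0 = shut, grows as it opens. Linked to the pedal: 7.6 times the pedal's turn; 1.3 to 2.1 with the pedal in the notch. Hinge along bin y at bin x = 100 mm, 187 mm above the bench. It drops hard if the pedal is let go.
- lid_panel: The yellow lid panel, 212 mm by 250 mm, 8 mm thick; origin on its hinge line (bin x = 100 mm, 187 mm above the bench), -x along the panel to its front edge when shut. Must not be touched.
- empty_spool: The empty solder-wire spool: orange plastic, upright, 46 mm high; two flanges of 54 mm diameter, 3 mm thick (at its foot and top), on a bare hub of 22 mm diameter; 30 g. Origin: centre of its underside; z its axis. It stands on the bench mat (2 mm thick).
- full_spool_a: A full solder spool: same size as the empty one but with blue flanges and wound with silvery wire, 280 g. Origin: centre of its underside. Leave alone.
- full_spool_b: Another full solder spool, like full_spool_a. Leave alone.
- flux_bottle: Amber flux bottle, 38 mm diameter, 85 mm high; origin: centre of its underside. Leave alone.
- mug: White mug, 80 mm diameter, 90 mm high; origin: centre of its underside. Leave alone.
- driver: Screwdriver lying on the bench, 190 mm long, green handle. Leave alone.
- cutters: Side cutters lying on the bench, 145 mm long, grey handles. Leave alone.
- parts_tray: Black tray of small parts, 100 x 140 x 25 mm; origin: centre of its underside. Leave alone.
- board: Green circuit board lying on the bench, 90 x 70 mm; origin: centre of its underside. Leave alone.
Mind the look-alikes: they are no part of the job. Of the things that look like the empty_spool, take the one that is farthest from the robot's base at the start.

How it is judged:
By the outcome, as a careful person would: the job done as asked, in the order asked, and still so for the second after the job is handed in, with the robot touching nothing.
It also fails if it takes over 72 s, if anything falls off the work surface, if the arm or the gripper's body presses on something with over 40 N, if the wrist force passes 120 N, or if a joint passes its speed limit or range.

ROBOT

A 6-joint arm with a two-finger parallel gripper is mounted at the origin on the work surface. World frame = base frame: x ahead of the robot, y to its left, z up, the work surface at z = 0. Lengths are in m, angles in rad, forces in N, time in s.
With the tool pointing down it reaches from about 0.325 to 0.9 m from the base axis. Payload 6.1 kg.
Tool frame: the origin (TCP) lies at the very end of the fingers, on their centre line; the grasp point (between the pads) lies 19 mm behind it; z points along the fingers, y is the direction in which the jaws open and shut (so a half turn about z gives the same grasp; the last joint's range is limited). The gripper opens to 85 mm and grips with 20 to 120 N. Pads are 22 mm wide; open, the fingers measure 114 mm over their backs; the gripper's body (76 mm by 85 mm) begins 54 mm behind the grasp point. The pads swing forward as they close: fully open they stand 13 mm farther back than shut.
Start: joints at [-1.441, 0.22, 1.526, -0, 1.395, -0.126], TCP at [0.158, -0.605, 0.231] pointing down, gripper open.
Joint ranges: [-2.98, 2.98], [-0.91, 2.08], [0.09, 2.57], [-1.24, 4.39], [0.2, 2.65], [-2.68, 2.68]. Speed limits (rad/s): [2.57, 2.57, 3.01, 3.14, 3.14, 3.14].

INTERFACE

Orientations are given as a 3x3 rotation matrix whose columns are the frame's x, y, z axes.
In Python, from plant import * gives the robot as it stands.
- The arm moves only by the shell command python3 -m pendant 'ROWS' [OPENING]. ROWS is JSON, a list of rows, each a list of 2 entries, a list of its own where there are three numbers: the shift along the tool's x, y, z in m, then the turn, a rotation vector about the tool's x, y, z in degrees. A call has 1 to 8 rows; each row shifts and turns the commanded pose from where the row before left it, along the tool's axes as they then stand; what a row does not reach is not made up. A row lasts 1/8 s, in which the tool goes at most 62.5 mm and 10.7 degrees, less where a joint would pass 70% of its speed; a pose out of reach is approached as far as the arm can. A call is refused whole if a number of a shift passes 0.0625 or a number of a turn 10.7, either way. A call with a gripper value outside its range is refused whole. OPENING is the closure, from 0 (fully open) to 1 (shut), set as the call begins (- or left out, the last holds). The fingers move at their own pace and stop on an object; the grip force is fixed at half the most. Time passes only in rows, so rows that do not move let the fingers close. It gives the time, the measured TCP pose, the force and the opening at its end, in the units of the state.
- get_state(): the state, without advancing time (a new reading comes with each control period).
- grab_frame(name): name is "scene" or "top"; returns the picture (400x640x3 uint8, blue, green, red); there is no depth.
- camera_params(name): a dict with "fx", "fy", "cx", "cy" (pixels), "world_from_camera" (4x4, takes a point from camera to world coordinates). Camera axes: x right, y down, z forward; pixel columns grow to the right and rows downward; lengths in m; the calibration is good to about 2 mm. A picture is of the moment at which its call begins. camera_params takes no time and is no camera call.
- hand_in(): hands the job in, once; it reports no verdict.
The state is a dict: "t": time; "joints": joint angles; "joint_velocities": joint speeds; "joint_torque": joint torques, N m; "ee_pos": TCP position; "tool_rot": TCP orientation; "contact_force": force on the tool from outside, world axes, zero at the start; "wrist_torque": the same for the moment, N m; "width": finger opening in m.
Only numpy, scipy, OpenCV 4.12 (cv2) and the standard library are available. Lean on these libraries where they do the work, as an engineer would, in place of code of your own. Each camera call takes 0.05 s, during which the arm holds its last target.

## Working session

There is one attempt and no reset: what is moved stays moved. The work goes in short steps, Python scripts to look and compute and a shell command to move; the robot and the scene stay as the last step left them, time stands still between calls to the robot, and variables do not carry over. Pictures are saved under pics/ and viewed, and the job is handed in when it is done.

```bash
mkdir -p pics; ls
python3 - <<'E'
from plant import *
import cv2,numpy as np
print(get_state())
for n in("scene","top"):
    f=grab_frame(n); cv2.imwrite(f"pics/{n}0.png",f)
    p=camera_params(n); print(n,{k:np.round(v,4).tolist() for k,v in p.items()})
E
```

```text
pics
{'t': 0.0, 'joints': array([-1.44110401e+00,  2.21202616e-01,  1.52762735e+00,  4.50194424e-05,
        1.39467532e+00, -1.26156430e-01]), 'joint_velocities': array([-0.0003182 ,  0.00076709, -0.00082829,  0.00038363, -0.00108254,
       -0.00045619]), 'joint_torque': array([ 8.50637716e-04, -4.96891379e+01, -3.89404821e+01, -3.14440003e-04,
        1.10391568e-02, -2.24131020e-05]), 'ee_pos': array([ 0.15806498, -0.60406156,  0.2302052 ]), 'tool_rot': array([[ 9.67450891e-01,  2.53058753e-01, -2.03407973e-04],
       [ 2.53058675e-01, -9.67449062e-01,  1.90230057e-03],
       [ 2.84606959e-04, -1.89185653e-03, -9.99998170e-01]]), 'contact_force': array([-0.43198078,  0.34328967,  0.06848993]), 'wrist_torque': array([0.0066912 , 0.03006087, 0.02205981]), 'width': 0.08522544006043087}
scene {'fx': 395.8085, 'fy': 395.8085, 'cx': 321.418, 'cy': 203.3206, 'world_from_camera': [[-0.8297, 0.3581, -0.4282, 1.0347], [0.5581, 0.5451, -0.6256, 0.792], [0.0094, -0.7581, -0.6521, 0.8626], [0.0, 0.0, 0.0, 1.0]]}
top {'fx': 399.1508, 'fy': 399.1508, 'cx': 320.9388, 'cy': 199.8105, 'world_from_camera': [[0.0007, -0.9868, 0.162, 0.3215], [-1.0, 0.0003, 0.0061, 0.0628], [-0.0061, -0.162, -0.9868, 1.37], [0.0, 0.0, 0.0, 1.0]]}
```

View pics/scene0.png

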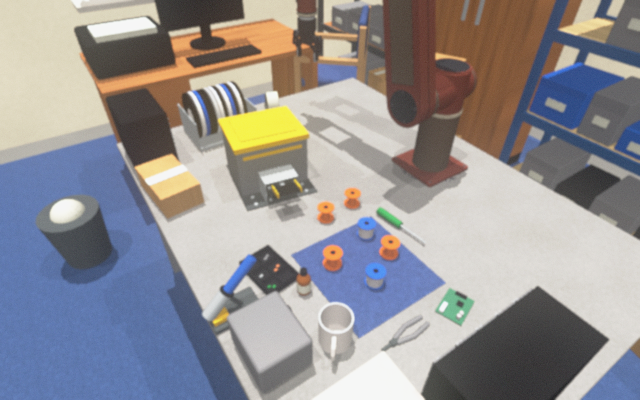

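View pics/top0.png

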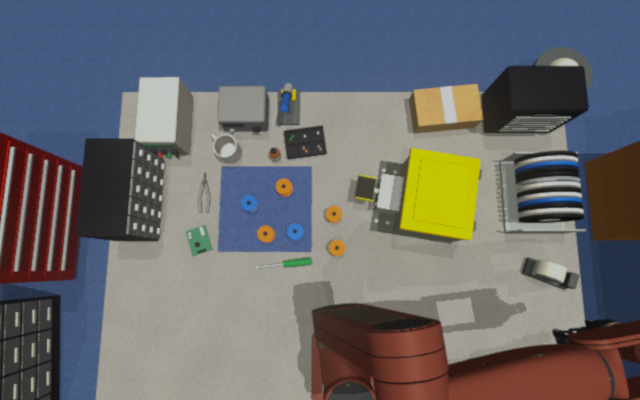

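The scene view shows the yellow-lidded bin (265,150) with its pedal at (288,205). The top view shows four orange spools at (284,187), (265,234), (333,214) and (337,248), the first two on the mat. The pedal is at (366,188) and the lid at (440,195). Next I measure them.

```bash
cat > h.py <<'E'
import numpy as np,cv2
from plant import *
P={n:camera_params(n) for n in("scene","top")}
def ray(n,u,v):
    p=P[n];T=np.array(p["world_from_camera"])
    d=T[:3,:3]@np.array([(u-p["cx"])/p["fx"],(v-p["cy"])/p["fy"],1]);return T[:3,3],d
def onz(n,u,v,z):
    o,d=ray(n,u,v);return o+d*(z-o[2])/d[2]
def proj(n,X):
    p=P[n];T=np.array(p["world_from_camera"]);c=T[:3,:3].T@(np.array(X)-T[:3,3])
    return np.array([p["fx"]*c[0]/c[2]+p["cx"],p["fy"]*c[1]/c[2]+p["cy"]])
def tri(a,b):
    (o1,d1),(o2,d2)=a,b
    s=np.linalg.lstsq(np.c_[d1,-d2],o2-o1,rcond=None)[0]
    q1=o1+s[0]*d1;q2=o2+s[1]*d2
    return (q1+q2)/2,np.linalg.norm(q1-q2)
E
python3 - <<'E'
from h import *
for n in("top","scene"):
    f=cv2.imread(f"pics/{n}0.png");h=cv2.cvtColor(f,cv2.COLOR_BGR2HSV)
    for name,lo,hi in(("orange",(6,170,150),(17,255,255)),("yellow",(24,170,120),(34,255,255)),("blue",(100,150,140),(120,255,255))):
        m=cv2.inRange(h,lo,hi)
        k,l,s,c=cv2.connectedComponentsWithStats(m)
        for i in range(1,k):
            if s[i,4]>25:
                print(n,name,c[i].round(1),s[i], onz(n,*c[i],0.048).round(3) if name!="yellow" else "")
        if name=="yellow":
            cs=max(cv2.findContours(m,0,2)[0],key=cv2.contourArea); print(cv2.approxPolyDP(cs,4,True)[:,0].tolist())
            if n=="top":
                r=cv2.boxPoints(cv2.minAreaRect(cs)); print([onz(n,*q,0.191).round(4).tolist() for q in r])
    x0,y0,w,hh=(340,140,150,110) if n=="top" else (215,100,120,130)
    cv2.imwrite(f"pics/{n}0z.png",cv2.resize(f[y0:y0+hh,x0:x0+w],None,fx=5,fy=5 if n=="top" else 4.5,interpolation=cv2.INTER_CUBIC))
E
```

```text
top orange [286.  191.6] [277 184  15  12  46] [0.567 0.189 0.048]
top orange [268.7 235.5] [260 226  14  16  39] [0.419 0.244 0.048]
top yellow [293.1  95.2] [292  90   3  11  29] 
top yellow [440.1 194.1] [ 400  148   80   92 5856] 
top yellow [363.5 198.5] [356 197  17   4  31] 
[[412, 148], [400, 228], [470, 239], [479, 159]]
[[0.4253, -0.1598, 0.191], [0.6761, -0.2033, 0.191], [0.6435, -0.4204, 0.191], [0.395, -0.37, 0.191]]
top blue [284.6 103.1] [281  94   8  18  89] [0.881 0.198 0.048]
top blue [555.8 162.7] [533 161  45   5 126] [ 0.666 -0.727  0.048]
top blue [248.5 202.4] [241 195  18  17 198] [0.53  0.314 0.048]
top blue [560.2 199.1] [536 197  46   5 127] [ 0.541 -0.729  0.048]
top blue [294.8 231.2] [287 223  17  17 216] [0.433 0.158 0.048]
scene orange [352.3 193.4] [346 189  13   9  61] [0.388 0.025 0.048]
scene orange [325.2 207.9] [319 203  14  10  83] [0.502 0.035 0.048]
scene orange [389.9 242.7] [383 237  15  12  73] [0.433 0.259 0.048]
scene orange [332.  253.9] [324 247  17  16 109] [0.594 0.203 0.048]
scene yellow [260.5 128.1] [ 220  108   87   43 2327] 
[[306, 133], [285, 108], [220, 120], [234, 150]]
scene blue [581.9  81.6] [ 543   62   79   66 1123] [-1.105 -0.048  0.048]
scene blue [199.2  98.4] [195  92   9  16  30] [ 0.556 -0.899  0.048]
scene blue [634.4 128.7] [627 122  13  13  83] [-0.835  0.326  0.048]
scene blue [366.5 223.5] [358 219  17  10 121] [0.439 0.161 0.048]
scene blue [238.5 272.9] [224 256  31  36 263] [0.837 0.123 0.048]
scene blue [375.3 270.5] [366 263  20  16 230] [0.533 0.314 0.048]
```

View pics/top0z.png

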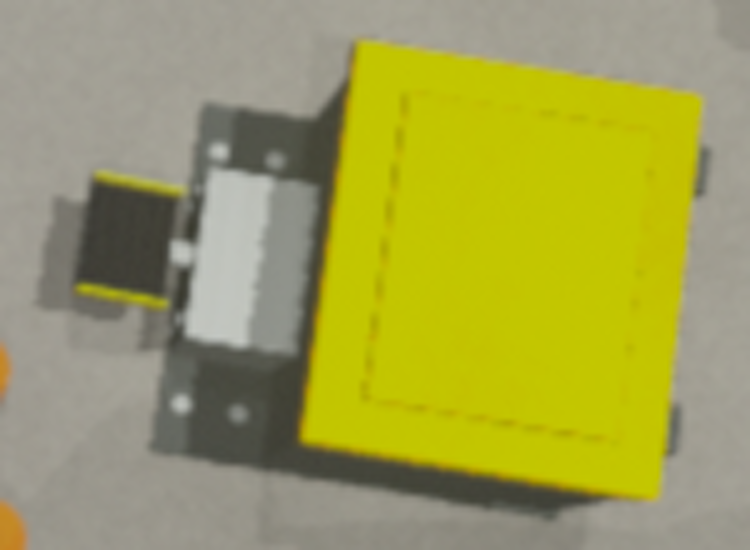

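View pics/scene0z.png

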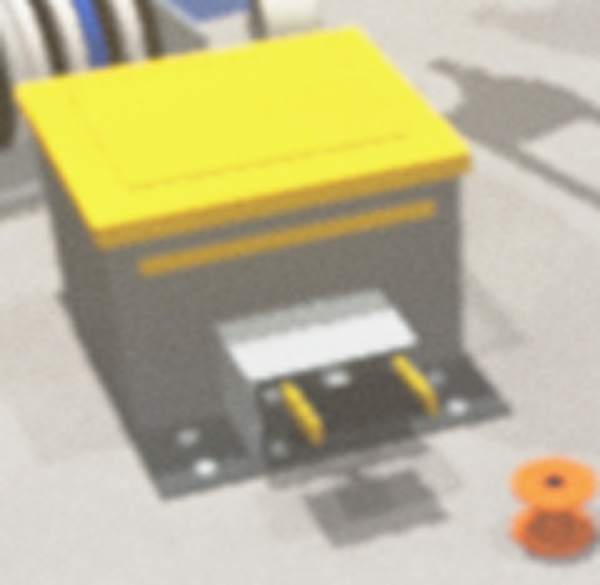

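Run:
```python
from h import *
f=cv2.imread("pics/top0.png");h=cv2.cvtColor(f,cv2.COLOR_BGR2HSV)
m=cv2.inRange(h,(24,170,100),(34,255,255))
cs=max(cv2.findContours(m,0,cv2.CHAIN_APPROX_NONE)[0],key=cv2.contourArea)[:,0]
for z in(.191,.195):
    W=np.array([onz("top",*q,z)[:2] for q in cs],np.float32)
    r=cv2.minAreaRect(W*1000);print("lid",z,r)
m=cv2.inRange(h,(4,140,120),(20,255,255))
k,l,s,c=cv2.connectedComponentsWithStats(m)
for i in range(1,k):
    if s[i,4]>100 and s[i,4]<1000:
        p=onz("top",*c[i],0.048);print("top",c[i].round(1),s[i],p.round(4),np.hypot(*p[:2]).round(3), np.abs(f[l==i].mean(0)).round())
g=cv2.imread("pics/scene0.png")
z=[cv2.resize(f[160:260,215:355],None,fx=5,fy=5,interpolation=cv2.INTER_CUBIC)]
cv2.imwrite("pics/sp_top.png",z[0])
cv2.imwrite("pics/sp_sc.png",cv2.resize(g[180:300,300:420],None,fx=5,fy=5,interpolation=cv2.INTER_CUBIC))
# pad in crop
for q in((95,175),(185,190),(75,290),(170,303)):
    u=q[0]/5+340-.4;v=q[1]/5+140-.4
    print("pad",onz("top",u,v,.094).round(4))
```

```text
lid 0.191 ((535.0712890625, -286.9732666015625), (214.10513305664062, 251.3212432861328), 80.20062255859375)
lid 0.195 ((534.3468017578125, -285.78668212890625), (213.3787384033203, 250.46859741210938), 80.20059967041016)
top [283.6 187.1] [276 179  16  17 208] [0.5821 0.1969 0.048 ] 0.615 [ 40. 122. 185.]
top [333.3 214. ] [326 206  16  17 195] [0.4905 0.0298 0.048 ] 0.491 [ 43. 129. 187.]
top [265.7 233.8] [257 226  18  16 207] [0.4247 0.2541 0.048 ] 0.495 [ 43. 125. 187.]
top [336.4 247.5] [329 240  16  16 196] [0.3795 0.0199 0.048 ] 0.38 [ 44. 132. 189.]
top [413.6 342.4] [390 328  46  28 895] [ 0.0809 -0.2227  0.048 ] 0.237 [ 54.  69. 131.]
top [617.8 339.4] [596 335  44   9 134] [ 0.0913 -0.8675  0.048 ] 0.872 [ 52.  67. 129.]
top [618.4 345. ] [598 341  42   8 120] [ 0.0744 -0.8674  0.048 ] 0.871 [ 52.  67. 129.]
top [618.8 374.6] [610 350  18  48 428] [-0.0139 -0.858   0.048 ] 0.858 [ 49.  64. 127.]
top [417.1 368.2] [393 354  47  28 979] [ 0.0035 -0.2307  0.048 ] 0.231 [ 54.  69. 131.]
top [421.8 391.2] [399 380  45  20 694] [-0.064  -0.2428  0.048 ] 0.251 [ 53.  68. 131.]
pad [ 0.6146 -0.0525  0.094 ]
pad [ 0.6045 -0.1111  0.094 ]
pad [ 0.5383 -0.0384  0.094 ]
pad [ 0.5297 -0.0998  0.094 ]
```

View pics/sp_top.png

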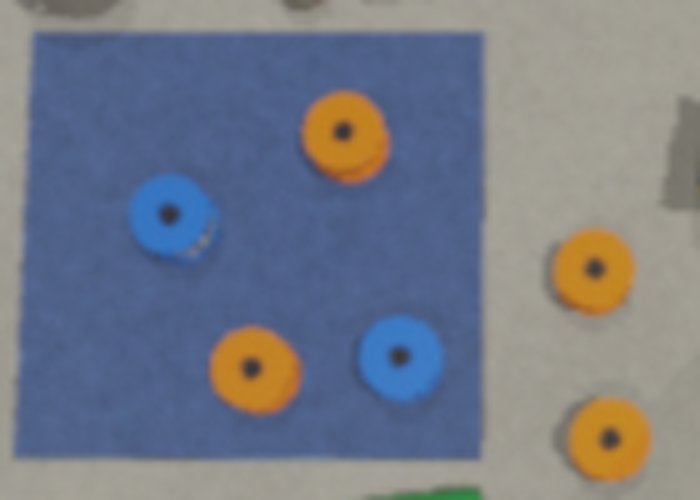

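View pics/sp_sc.png

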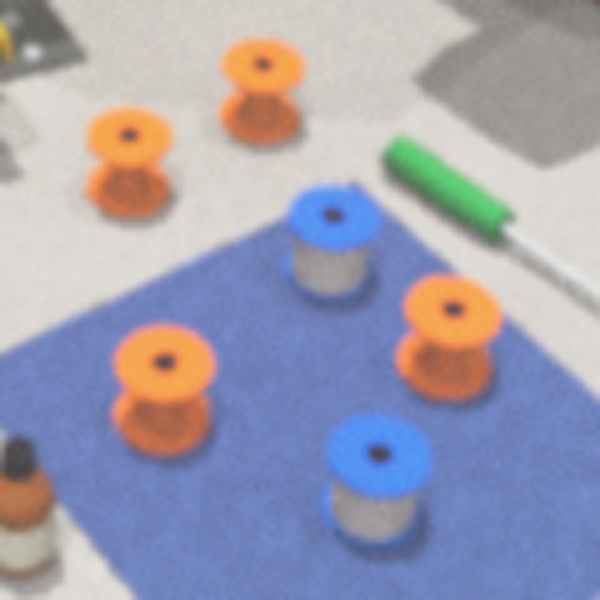

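```bash
python3 - <<'E'
from h import *
for n,u,v in(("top",215+343/5-.4,160+131/5-.4),("scene",300+165/5-.4,180+362/5-.4)): print(onz(n,u,v,.048))
print(tri(ray("top",215+343/5-.4,160+131/5-.4),ray("scene",300+165/5-.4,180+362/5-.4)))
print("bottle",tri(ray("top",273.5,151),ray("scene",303.2,269)))
print("bottle cap", onz("top",273.5,151,.08))
E
python3 -m pendant '[[[0,0,-0.03],[0,0,-9.36]],[[0,0,-0.03],[0,0,-9.36]],[[0,0,-0.03],[0,0,-9.36]],[[0,0,-0.03],[0,0,-9.36]],[[0,0,0],[0,0,-9.36]],[[0,0,0],[0,0,-9.36]],[[0,0,0],[0,0,-9.36]]]' 0.62
```

```text
[0.58663298 0.19848145 0.048     ]
[0.58902438 0.19855159 0.048     ]
(array([0.58759108, 0.19806948, 0.04647963]), np.float64(0.0017254608670336526))
bottle (array([0.70058625, 0.22860863, 0.07893853]), np.float64(0.0035040475764762506))
bottle cap [0.69887871 0.22955909 0.08      ]
t: 0.98
ee_pos: [0.1581, -0.6044, 0.3507]
tool_rot: [[0.165, 0.986, -0.0], [0.986, -0.165, 0.001], [0.001, -0.0, -1.0]]
contact_force: [-0.7, 0.0, -0.4]
width: 0.0328
```

```bash
python3 -m pendant '[[[0.0492,0.0267,0],[0,0,0]],[[0.0492,0.0267,0],[0,0,0]],[[0.0492,0.0267,0],[0,0,0]],[[0.0492,0.0267,0],[0,0,0]],[[0.0492,0.0267,0],[0,0,0]],[[0.0492,0.0267,0],[0,0,0]]]'
python3 -m pendant '[[[0.0492,0.0267,0],[0,0,0]],[[0.0492,0.0267,0],[0,0,0]],[[0.0492,0.0267,0],[0,0,0]],[[0.0492,0.0267,0],[0,0,0]],[[0.0492,0.0267,0],[0,0,0]],[[0.0492,0.0267,0],[0,0,0]],[[0,0,0],[0,0,0]]]'
```

```text
t: 1.72
ee_pos: [0.3671, -0.3394, 0.3509]
tool_rot: [[0.171, 0.985, -0.0], [0.985, -0.171, 0.0], [0.0, -0.0, -1.0]]
contact_force: [1.2, -1.4, 0.5]
width: 0.0323
t: 2.6
ee_pos: [0.5757, -0.0741, 0.3501]
tool_rot: [[0.166, 0.986, -0.002], [0.986, -0.166, 0.001], [0.001, -0.002, -1.0]]
contact_force: [0.1, -0.8, 0.3]
width: 0.0327
```

```bash
python3 -m pendant '[[[0,-0.004,0.04],[0,0,0]],[[0,0,0.055],[0,0,0]],[[0,0,0.055],[0,0,0]],[[0,0,0.055],[0,0,0]],[[0,0,0.025],[0,0,0]],[[0,0,0],[0,0,0]]]'
python3 - <<'E'
from h import *
for n,(x0,y0,w,hh) in(("top",(330,150,100,80)),("scene",(240,130,100,110))):
    f=grab_frame(n); cv2.imwrite(f"pics/{n}1.png",f)
    cv2.imwrite(f"pics/{n}1z.png",cv2.resize(f[y0:y0+hh,x0:x0+w],None,fx=5,fy=5,interpolation=cv2.INTER_CUBIC))
E
```

```text
t: 3.35
ee_pos: [0.568, -0.0771, 0.1184]
tool_rot: [[0.171, 0.985, -0.006], [0.985, -0.171, 0.001], [0.0, -0.006, -1.0]]
contact_force: [0.2, -0.7, -0.3]
width: 0.0326
```

View pics/top1z.png

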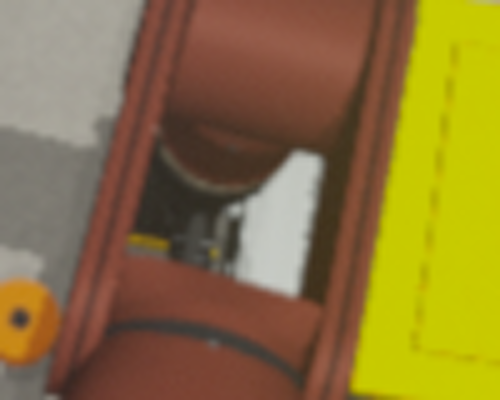

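View pics/scene1z.png

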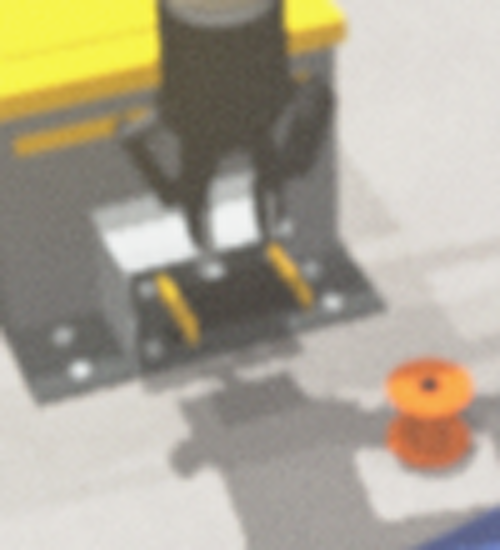

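```bash
python3 -m pendant '[[[0.003,0.003,0.012],[0,0,0]],[[0,0,0.012],[0,0,0]],[[0,0,0.003],[0,0,0]],[[0,0,0.003],[0,0,0]],[[0,0,0],[0,0,0]]]'
```

```text
t: 4.08
ee_pos: [0.574, -0.0744, 0.0912]
tool_rot: [[0.171, 0.985, -0.0], [0.985, -0.171, 0.0], [0.0, -0.0, -1.0]]
contact_force: [0.2, -0.7, 0.5]
width: 0.0327
```

```bash
python3 -m pendant '[[[0,0,0.003],[0,0,0]],[[0,0,0.003],[0,0,0]]]';python3 -m pendant '[[[0,0,0.003],[0,0,0]],[[0,0,0.003],[0,0,0]]]'
```

```text
t: 4.32
ee_pos: [0.5742, -0.0745, 0.0854]
tool_rot: [[0.171, 0.985, 0.0], [0.985, -0.171, -0.0], [0.0, 0.0, -1.0]]
contact_force: [-0.4, 1.2, 0.9]
width: 0.0324
t: 4.58
ee_pos: [0.5751, -0.0739, 0.0803]
tool_rot: [[0.171, 0.985, 0.002], [0.985, -0.171, 0.001], [0.001, 0.002, -1.0]]
contact_force: [0.5, 4.4, 9.1]
width: 0.0325
```

```bash
for i in 1 2 3; do :; done; python3 -m pendant '[[[0,0,0.003],[0,0,0]],[[0,0,0.003],[0,0,0]]]';python3 -m pendant '[[[0,0,0.003],[0,0,0]],[[0,0,0.003],[0,0,0]],[[0,0,0.003],[0,0,0]]]';python3 -m pendant '[[[0,0,0.003],[0,0,0]],[[0,0,0.003],[0,0,0]],[[0,0,0.003],[0,0,0]]]'
```

```text
t: 4.82
ee_pos: [0.5757, -0.0737, 0.075]
tool_rot: [[0.171, 0.985, 0.003], [0.985, -0.171, 0.001], [0.002, 0.003, -1.0]]
contact_force: [-0.1, 4.7, 7.4]
width: 0.0325
t: 5.2
ee_pos: [0.5757, -0.0735, 0.0659]
tool_rot: [[0.171, 0.985, 0.003], [0.985, -0.171, 0.001], [0.002, 0.003, -1.0]]
contact_force: [0.3, 6.0, 8.1]
width: 0.0321
t: 5.58
ee_pos: [0.5756, -0.0734, 0.0567]
tool_rot: [[0.171, 0.985, 0.003], [0.985, -0.171, 0.001], [0.002, 0.003, -1.0]]
contact_force: [0.9, 6.4, 8.8]
width: 0.0326
```

```bash
python3 -m pendant '[[[0.001,0,0.003],[0,0,0]],[[0.001,0,0.003],[0,0,0]]]';python3 -m pendant '[[[0.001,0,0.002],[0,0,0]],[[0,0,0.001],[0,0,0]]]';python3 -m pendant '[[[0,0,0.001],[0,0,0]],[[0,0,0.001],[0,0,0]]]'
```

```text
t: 5.82
ee_pos: [0.5757, -0.0731, 0.0506]
tool_rot: [[0.17, 0.985, 0.003], [0.985, -0.17, -0.001], [-0.001, 0.003, -1.0]]
contact_force: [-0.6, -2.5, 5.9]
width: 0.0325
t: 6.08
ee_pos: [0.5753, -0.0722, 0.0469]
tool_rot: [[0.171, 0.985, 0.002], [0.985, -0.171, -0.001], [-0.001, 0.002, -1.0]]
contact_force: [-0.6, -1.7, 4.4]
width: 0.0325
t: 6.32
ee_pos: [0.5751, -0.0719, 0.0447]
tool_rot: [[0.171, 0.985, 0.001], [0.985, -0.171, -0.001], [-0.0, 0.001, -1.0]]
contact_force: [1.6, -2.7, 3.8]
width: 0.0322
```

```bash
python3 -m pendant '[[[0,0,0.001],[0,0,0]]]'|grep -E "ee|for";python3 -m pendant '[[[0,0,0.001],[0,0,0]]]'|grep -E "ee|for";python3 -m pendant '[[[0,0,0.001],[0,0,0]]]'|grep -E "ee|for"
```

```text
ee_pos: [0.5751, -0.0719, 0.0437]
contact_force: [-0.6, -3.0, 7.0]
ee_pos: [0.5753, -0.0719, 0.0432]
contact_force: [-1.6, -2.6, 10.7]
ee_pos: [0.5756, -0.072, 0.0427]
contact_force: [-2.3, -2.4, 14.6]
```

```bash
python3 -m pendant '[[[0,0,0.001],[0,0,0]]]'|grep -E "ee|for";python3 -m pendant '[[[0,0,0.001],[0,0,0]]]'|grep -E "ee|for"
```

```text
ee_pos: [0.5758, -0.0721, 0.0422]
contact_force: [-3.8, -2.7, 16.2]
ee_pos: [0.5761, -0.0721, 0.0417]
contact_force: [-4.4, -1.2, 18.8]
```

```bash
python3 -m pendant '[[[0,0,-0.002],[0,0,0]],[[0,0,0],[0,0,0]]]'|grep -E "ee|for";python3 -m pendant '[[[0,0.002,0],[0,0,0]],[[0,0.002,0],[0,0,0]]]'|grep -E "ee|for"
```

```text
ee_pos: [0.576, -0.072, 0.0431]
contact_force: [-1.8, -2.6, 12.7]
ee_pos: [0.5791, -0.0726, 0.0427]
contact_force: [-3.5, -1.8, 13.1]
```

```bash
python3 -m pendant '[[[0,0.003,0],[0,0,0]],[[0,0.003,0],[0,0,0]]]'|grep -E "ee|for";python3 -m pendant '[[[0,0.003,0],[0,0,0]],[[0,0.003,0],[0,0,0]]]'|grep -E "ee|for"
```

```text
ee_pos: [0.5854, -0.0737, 0.0429]
contact_force: [-2.5, -2.8, 13.0]
ee_pos: [0.5911, -0.0746, 0.0428]
contact_force: [-2.7, -2.2, 13.5]
```

```bash
python3 -m pendant '[[[0,0.003,0],[0,0,0]]]'|grep -E "ee|for";python3 -m pendant '[[[0,0.002,0],[0,0,0]],[[0,0.001,0],[0,0,0]]]'|grep -E "ee|for"
```

```text
ee_pos: [0.5942, -0.0752, 0.0429]
contact_force: [-2.6, -2.4, 12.7]
ee_pos: [0.5971, -0.0757, 0.0429]
contact_force: [-2.5, -2.0, 13.0]
```

```bash
python3 -m pendant '[[[0,0.002,0],[0,0,0]]]'|grep -E "ee|for";python3 -m pendant '[[[0,0.001,0],[0,0,0]]]'|grep -E "ee|for";python3 -m pendant '[[[0,0.001,0],[0,0,0]]]'|grep -E "ee|for"
```

```text
ee_pos: [0.599, -0.076, 0.0429]
contact_force: [-3.6, -2.5, 13.1]
ee_pos: [0.5996, -0.0761, 0.0427]
contact_force: [-5.2, -1.9, 13.9]
ee_pos: [0.6002, -0.0762, 0.0426]
contact_force: [-5.1, -2.7, 13.4]
```

```bash
python3 -m pendant '[[[0,0,-0.0015],[0,0,0]],[[0,0,-0.0015],[0,0,0]],[[0,0,-0.0015],[0,0,0]]]'|grep -E "ee|for";python3 -m pendant '[[[0,0,-0.0015],[0,0,0]],[[0,0,-0.0015],[0,0,0]],[[0,0,-0.0015],[0,0,0]]]'|grep -E "ee|for";python3 -m pendant '[[[0,0,-0.0015],[0,0,0]],[[0,0,-0.0015],[0,0,0]]]'|grep -E "ee|for"
```

```text
ee_pos: [0.5994, -0.0758, 0.0455]
contact_force: [-1.6, -1.3, 3.9]
ee_pos: [0.6001, -0.0756, 0.0501]
contact_force: [0.3, 0.3, -0.9]
ee_pos: [0.6, -0.0757, 0.053]
contact_force: [0.5, 0.5, -0.1]
```

```bash
python3 -m pendant '[[[0,0,-0.02],[0,0,0]],[[0,0,-0.06],[0,0,0]],[[0,0,-0.06],[0,0,0]],[[0.0535,-0.0118,-0.02],[0,0,0]],[[0.0535,-0.0118,0],[0,0,0]],[[0.0535,-0.0118,0],[0,0,0]],[[0.0535,-0.0118,0],[0,0,0]],[[0.0535,-0.0118,0],[0,0,0]]]' 0
python3 -m pendant '[[[0,0,0],[0,0,9.4]],[[0,0,0],[0,0,9.4]],[[0,0,0],[0,0,9.4]],[[0,0,0],[0,0,9.4]],[[0,0,0],[0,0,9.4]],[[0,0,0],[0,0,9.4]],[[0,0,0],[0,0,9.4]],[[0,0,0],[0,0,0]]]' 0
python3 - <<'E'
from h import *
for n in("scene","top"):
    f=grab_frame(n); cv2.imwrite(f"pics/{n}2.png",f)
E
```

```text
t: 10.7
ee_pos: [0.5878, 0.1995, 0.2152]
tool_rot: [[0.171, 0.985, 0.002], [0.985, -0.171, 0.0], [0.001, 0.002, -1.0]]
contact_force: [1.3, -0.2, -0.3]
width: 0.0851
t: 11.7
ee_pos: [0.588, 0.1978, 0.2147]
tool_rot: [[0.968, 0.25, 0.001], [0.25, -0.968, 0.0], [0.002, 0.0, -1.0]]
contact_force: [-0.1, -0.4, 0.2]
width: 0.0854
```

View pics/scene2.png

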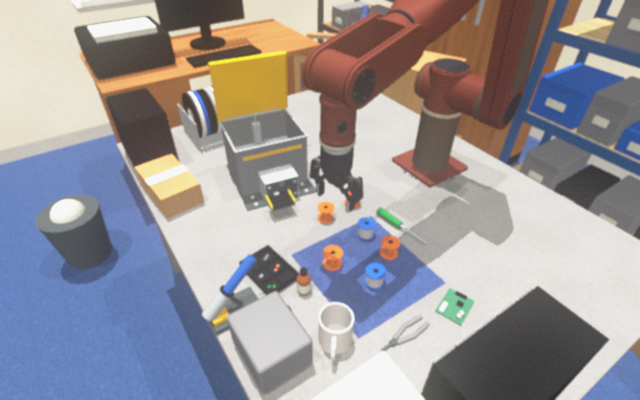

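View pics/top2.png

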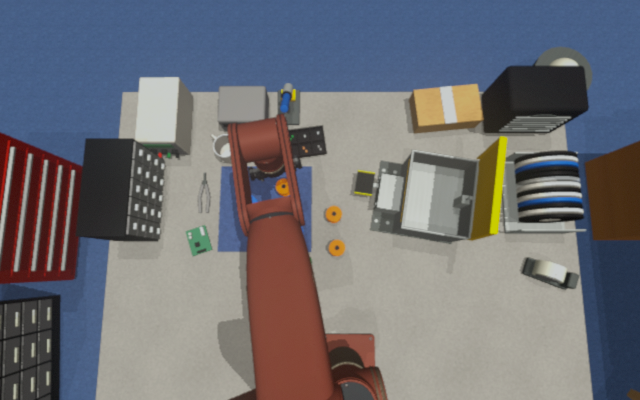

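The lid stands open in both views: upright at scene (250,85), and at top (490,190). The gripper hangs over the far spool at top (283,187), so I descend.

```bash
python3 -m pendant '[[[0,0,0.05],[0,0,0]],[[0,0,0.05],[0,0,0]],[[0,0,0.04],[0,0,0]],[[0,0,0.02],[0,0,0]],[[0,0,0.015],[0,0,0]],[[0,0,0.015],[0,0,0]],[[0,0,0],[0,0,0]]]'
python3 -m pendant '[[[0,0,0],[0,0,0]],[[0,0,0],[0,0,0]],[[0,0,0],[0,0,0]],[[0,0,0],[0,0,0]],[[0,0,0],[0,0,0]],[[0,0,0],[0,0,0]],[[0,0,0],[0,0,0]]]' 1
```

```text
t: 12.68
ee_pos: [0.5874, 0.1976, 0.0228]
tool_rot: [[0.969, 0.249, -0.001], [0.249, -0.969, -0.0], [-0.001, -0.0, -1.0]]
contact_force: [-0.4, -0.4, 0.1]
width: 0.0853
t: 13.55
ee_pos: [0.589, 0.198, 0.0252]
tool_rot: [[0.969, 0.248, 0.003], [0.248, -0.969, 0.0], [0.003, 0.0, -1.0]]
contact_force: [-1.0, -0.0, 4.7]
width: 0.0504
```

```bash
python3 -m pendant '[[[0,0,-0.01],[0,0,0]],[[0,0,-0.03],[0,0,0]],[[0,0,-0.04],[0,0,0]],[[0,0,-0.04],[0,0,0]],[[0,0,0],[0,0,0]]]'
python3 - <<'E'
from h import *
f=grab_frame("scene"); cv2.imwrite("pics/scene3z.png",cv2.resize(f[130:290,270:430],None,fx=3.7,fy=3.7,interpolation=cv2.INTER_CUBIC))
E
```

```text
t: 14.18
ee_pos: [0.5908, 0.1984, 0.1488]
tool_rot: [[0.969, 0.248, 0.009], [0.248, -0.969, 0.002], [0.009, 0.0, -1.0]]
contact_force: [1.0, -0.1, 0.2]
width: 0.0502
```

View pics/scene3z.png

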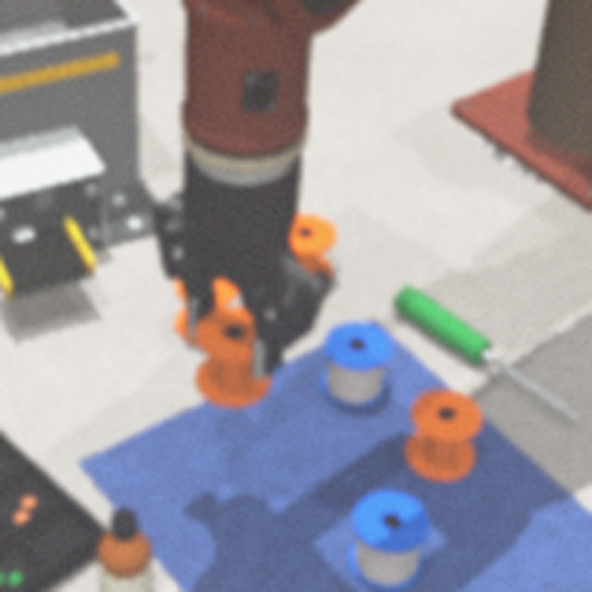

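```bash
python3 -m pendant '[[[0,0,-0.025],[0,0,-9.4]],[[0,0,-0.025],[0,0,-9.4]],[[0,0,-0.025],[0,0,-9.4]],[[0,0,-0.025],[0,0,-9.4]],[[0,0,-0.02],[0,0,-9.4]],[[0,0,-0.015],[0,0,-9.4]],[[0,0,0],[0,0,-9.4]],[[0,0,0],[0,0,0]]]'
python3 - <<'E'
from h import *
s=get_state();R=s["tool_rot"];bx=np.array([-.170,-.985,0]);o=np.array([.5334,-.2917,0])
t=o-.04*bx;d=R.T@(np.r_[t[:2],s["ee_pos"][2]]-s["ee_pos"]);print(d,s["joints"])
E
```

```text
t: 15.22
ee_pos: [0.5871, 0.1976, 0.2769]
tool_rot: [[0.172, 0.985, -0.002], [0.985, -0.172, -0.0], [-0.001, -0.002, -1.0]]
contact_force: [0.6, 1.0, -0.9]
width: 0.0504
[-4.51227026e-01  3.11786643e-02  3.12727852e-04] [ 1.97374270e-01  1.83560757e-01  1.48380257e+00 -1.32157919e-05
  1.47651686e+00  3.70285690e-01]
```

```bash
python3 -m pendant '[[[-0.02,0.0026,0],[0,0,0]],[[-0.04,0.0026,0],[0,0,0]],[[-0.045,0.0026,0],[0,0,0]],[[-0.045,0.0026,0],[0,0,0]],[[-0.045,0.0026,0],[0,0,0]],[[-0.045,0.0026,0],[0,0,0]]]'
python3 -m pendant '[[[-0.045,0.003,0],[0,0,0]],[[-0.045,0.003,0],[0,0,0]],[[-0.045,0.003,0],[0,0,0]],[[-0.04,0.003,0],[0,0,0]],[[-0.026,0.003,0],[0,0,0]],[[-0.01,0,0],[0,0,0]],[[0,0,0],[0,0,0]]]'
python3 - <<'E'
from h import *
s=get_state();R=s["tool_rot"];bx=np.array([-.170,-.985,0]);o=np.array([.5334,-.2917,0])
t=o-.04*bx;d=R.T@(np.r_[t[:2],s["ee_pos"][2]]-s["ee_pos"]);print(d)
for n in("scene","top"):
    f=grab_frame(n); cv2.imwrite(f"pics/{n}4.png",f)
E
```

```text
t: 15.98
ee_pos: [0.561, -0.044, 0.2777]
tool_rot: [[0.174, 0.985, -0.001], [0.985, -0.174, -0.0], [-0.0, -0.001, -1.0]]
contact_force: [0.1, -0.3, -0.6]
width: 0.0505
t: 16.85
ee_pos: [0.5402, -0.2523, 0.2778]
tool_rot: [[0.173, 0.985, -0.001], [0.985, -0.173, 0.001], [0.001, -0.001, -1.0]]
contact_force: [-0.4, -0.4, 0.2]
width: 0.0504
[ 3.50632584e-05 -3.28815907e-05  4.92357370e-08]
```

View pics/scene4.png

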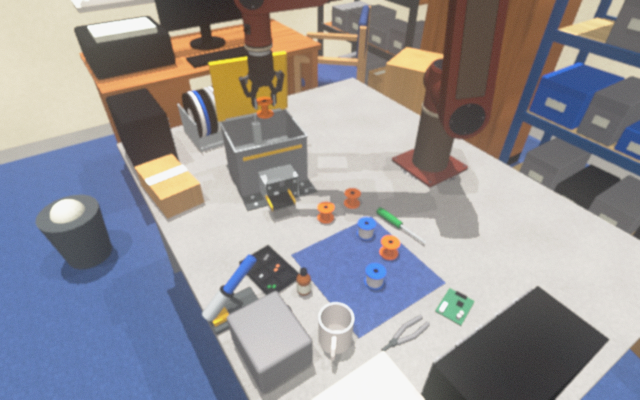

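View pics/top4.png

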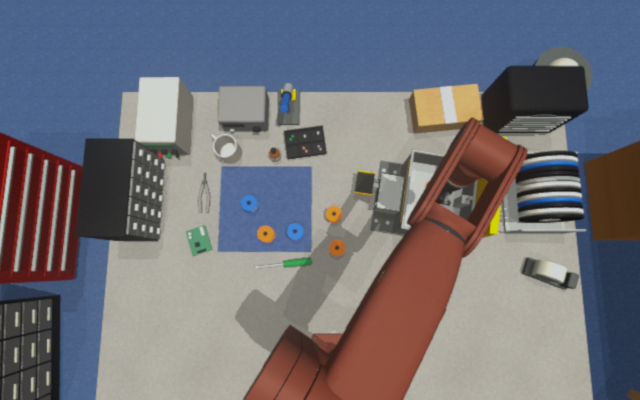

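Run:
```python
from h import *
for z in(.2147,.3,.35,.4,.45,.5,.55,.6,.65): print(z,proj("scene",(.588,.198,z)).round(),proj("top",(.588,.198,z)).round(), proj("top",(.5402,-.2523,z+.063)).round())
o=np.array([.5334,-.2917]);bx=np.array([-.17,-.985]);by=np.array([.985,-.17])
for s in(-.125,.125):
  p=o+.1*bx+s*by
  print([proj("scene",(*(p+k*bx*.03),.187+.2*k)).round().tolist() for k in(0,1)])
```

```text
0.2147 [335. 206.] [278. 174.] [437. 186.]
0.3 [336. 179.] [274. 167.] [446. 179.]
0.35 [337. 161.] [272. 163.] [452. 175.]
0.4 [337. 142.] [269. 158.] [459. 170.]
0.45 [338. 122.] [267. 152.] [466. 165.]
0.5 [339. 100.] [264. 146.] [475. 159.]
0.55 [340.  76.] [260. 139.] [485. 152.]
0.6 [341.  50.] [256. 131.] [495. 145.]
0.65 [342.  21.] [252. 122.] [508. 136.]
[[288.0, 107.0], [282.0, 49.0]]
[[220.0, 120.0], [208.0, 60.0]]
```

```bash
python3 -m pendant '[[[0,0,0.03],[0,0,0]],[[0,0,0.04],[0,0,0]],[[0,0,0.035],[0,0,0]],[[0,0,0.025],[0,0,0]],[[0,0,0.012],[0,0,0]],[[0,0,0],[0,0,0]]]'
python3 -m pendant '[[[0,0,0],[0,0,0]],[[0,0,0],[0,0,0]],[[0,0,0],[0,0,0]],[[0,0,0],[0,0,0]],[[0,0,0],[0,0,0]]]' 0
python3 -m pendant '[[[0,0,-0.02],[0,0,0]],[[0,0,-0.04],[0,0,0]],[[0,0,-0.06],[0,0,0]],[[0,0,-0.06],[0,0,0]],[[0,0,-0.01],[0,0,0]]]'
python3 - <<'E'
from h import *
for n in("scene",):
    f=grab_frame(n); cv2.imwrite(f"pics/{n}5.png",cv2.resize(f[0:240,180:420],None,fx=2.5,fy=2.5,interpolation=cv2.INTER_CUBIC))
E
```

```text
t: 17.7
ee_pos: [0.5408, -0.251, 0.1359]
tool_rot: [[0.17, 0.985, -0.001], [0.985, -0.17, 0.001], [0.001, -0.001, -1.0]]
contact_force: [0.0, -0.4, -0.0]
width: 0.0505
t: 18.32
ee_pos: [0.5409, -0.2519, 0.1364]
tool_rot: [[0.171, 0.985, 0.0], [0.985, -0.171, -0.0], [-0.0, 0.0, -1.0]]
contact_force: [0.2, -0.3, 0.1]
width: 0.0855
t: 18.95
ee_pos: [0.5429, -0.2531, 0.3345]
tool_rot: [[0.171, 0.985, 0.01], [0.985, -0.17, -0.006], [-0.005, 0.011, -1.0]]
contact_force: [0.5, 0.1, 0.5]
width: 0.0855
```

View pics/scene5.png

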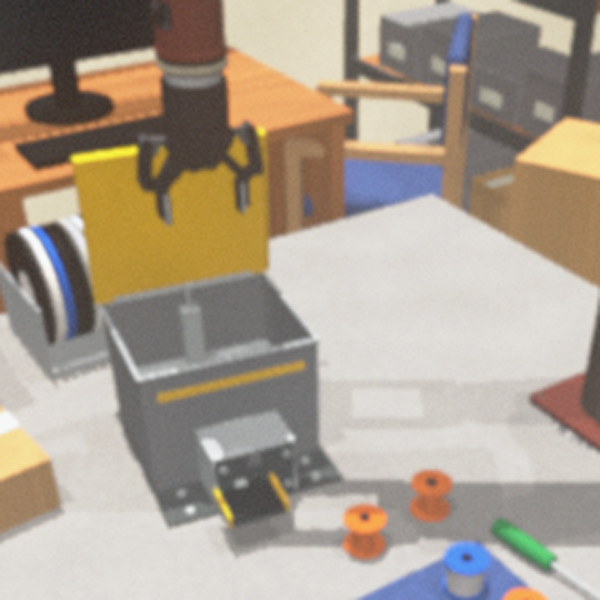

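```bash
python3 -m pendant '[[[0.0456,0.0056,0],[0,0,0]],[[0.0456,0.0056,0],[0,0,0]],[[0.0456,0.0056,0],[0,0,0]],[[0.0456,0.0056,0],[0,0,0]],[[0,0,0],[0,0,0]]]' 0.62
python3 - <<'E'
from h import *
f=grab_frame("top"); cv2.imwrite("pics/top6.png",cv2.resize(f[130:260,330:520],None,fx=4,fy=4,interpolation=cv2.INTER_CUBIC))
E
```

```text
t: 19.62
ee_pos: [0.5939, -0.0728, 0.3248]
tool_rot: [[0.166, 0.986, -0.002], [0.986, -0.166, 0.001], [0.001, -0.003, -1.0]]
contact_force: [-0.1, -0.9, 0.2]
width: 0.0325
```

View pics/top6.png

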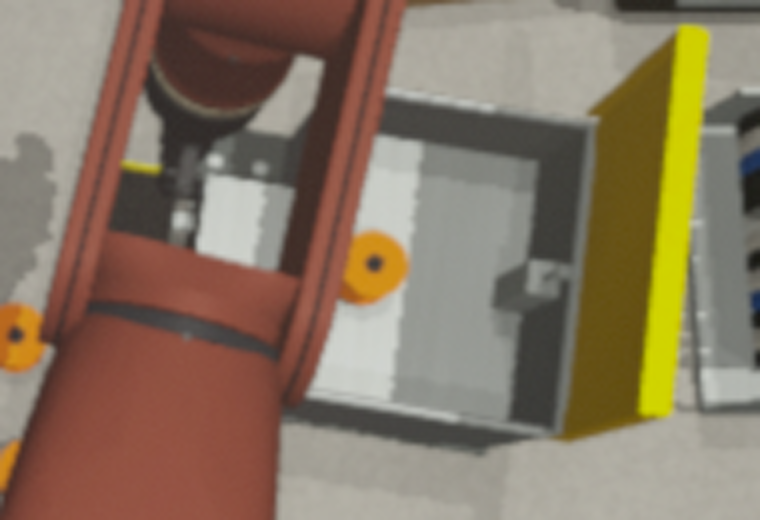

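The spool stands upright in the bin at (375,264) in the zoomed top view. Next I go back to the pedal.

```bash
python3 -m pendant '[[[-0.002,0.002,0.05],[0,0,0]],[[-0.002,0,0.06],[0,0,0]],[[0,0,0.06],[0,0,0]],[[0,0,0.05],[0,0,0]],[[0,0,0.025],[0,0,0]],[[0,0,0],[0,0,0]]]'
python3 -m pendant '[[[0,0,0.005],[0,0,0]],[[0,0,0.004],[0,0,0]],[[0,0,0.003],[0,0,0]],[[0,0,0.003],[0,0,0]]]'
```

```text
t: 20.42
ee_pos: [0.5924, -0.0809, 0.0779]
tool_rot: [[0.172, 0.985, -0.007], [0.985, -0.172, 0.001], [0.0, -0.007, -1.0]]
contact_force: [-0.3, 0.0, -0.4]
width: 0.0327
t: 20.92
ee_pos: [0.5958, -0.0803, 0.0667]
tool_rot: [[0.17, 0.985, 0.001], [0.985, -0.17, -0.0], [-0.0, 0.001, -1.0]]
contact_force: [-0.8, -0.6, -0.3]
width: 0.0328
```

```bash
python3 -m pendant '[[[0.002,0,0.004],[0,0,0]],[[0.001,0,0.004],[0,0,0]],[[0,0,0.003],[0,0,0]]]'|grep -E "ee|for";python3 -m pendant '[[[0,0,0.002],[0,0,0]],[[0,0,0.002],[0,0,0]]]'|grep -E "ee|for"
```

```text
ee_pos: [0.5958, -0.0771, 0.0549]
contact_force: [-0.1, -0.3, -0.0]
ee_pos: [0.596, -0.0774, 0.0512]
contact_force: [0.2, -1.2, 0.1]
```

```bash
python3 -m pendant '[[[0,0,0.0015],[0,0,0]],[[0,0,0.0015],[0,0,0]]]'|grep -E "ee|for";python3 -m pendant '[[[0,0,0.001],[0,0,0]],[[0,0,0.001],[0,0,0]]]'|grep -E "ee|for"
```

```text
ee_pos: [0.5965, -0.0775, 0.0491]
contact_force: [-0.3, 1.0, 5.4]
ee_pos: [0.5965, -0.0775, 0.0472]
contact_force: [-1.9, -0.5, 4.8]
```

```bash
python3 -m pendant '[[[0,0,0.001],[0,0,0]],[[0,0,0.001],[0,0,0]]]'|grep -E "ee|for";python3 -m pendant '[[[0,0,0.001],[0,0,0]]]'|grep -E "ee|for";python3 -m pendant '[[[0,0,0.001],[0,0,0]]]'|grep -E "ee|for"
```

```text
ee_pos: [0.5962, -0.0775, 0.0446]
contact_force: [-0.8, -0.6, 5.9]
ee_pos: [0.5963, -0.0776, 0.0438]
contact_force: [-1.8, -0.1, 9.7]
ee_pos: [0.5966, -0.0777, 0.0433]
contact_force: [-2.5, -0.6, 11.3]
```

```bash
python3 -m pendant '[[[0,0,0.0008],[0,0,0]]]'|grep -E "ee|for";python3 -m pendant '[[[0,-0.003,0],[0,0,0]],[[0,-0.003,0],[0,0,0]]]'|grep -E "ee|for"
```

```text
ee_pos: [0.5968, -0.0777, 0.043]
contact_force: [-2.7, -0.5, 12.9]
ee_pos: [0.5925, -0.0769, 0.0436]
contact_force: [2.2, -0.4, 9.5]
```

```bash
python3 -m pendant '[[[0,-0.003,0],[0,0,0]],[[0,-0.003,0],[0,0,0]]]'|grep -E "ee|for";python3 -m pendant '[[[0,-0.003,0],[0,0,0]],[[0,-0.003,0],[0,0,0]]]'|grep -E "ee|for"
```

```text
ee_pos: [0.5865, -0.0759, 0.0435]
contact_force: [1.6, 0.6, 9.8]
ee_pos: [0.5807, -0.0749, 0.0436]
contact_force: [2.1, -1.5, 9.5]
```

```bash
python3 -m pendant '[[[0,-0.003,0],[0,0,0]],[[0,-0.002,0],[0,0,0]]]'|grep -E "ee|for";python3 -m pendant '[[[0,-0.002,0],[0,0,0]]]'|grep -E "ee|for";python3 -m pendant '[[[0,-0.0015,0],[0,0,0]]]'|grep -E "ee|for"
```

```text
ee_pos: [0.5757, -0.074, 0.0436]
contact_force: [1.1, -0.1, 9.7]
ee_pos: [0.5738, -0.0737, 0.0436]
contact_force: [2.0, -0.8, 9.6]
ee_pos: [0.5723, -0.0735, 0.0435]
contact_force: [0.9, -0.1, 8.5]
```

```bash
python3 -m pendant '[[[0,-0.001,0],[0,0,0]]]'|grep -E "ee|for";python3 -m pendant '[[[0,-0.001,0],[0,0,0]]]'|grep -E "ee|for"
```

```text
ee_pos: [0.5714, -0.0734, 0.0435]
contact_force: [2.4, -0.1, 8.6]
ee_pos: [0.5708, -0.0733, 0.0437]
contact_force: [3.6, -1.0, 8.9]
```

```bash
python3 -m pendant '[[[0,-0.001,0],[0,0,0]]]'|grep -E "ee|for"; python3 -m pendant '[[[0,-0.001,0],[0,0,0]]]'|grep -E "ee|for"
```

```text
ee_pos: [0.5701, -0.0733, 0.0438]
contact_force: [4.3, -2.4, 7.3]
ee_pos: [0.5694, -0.0731, 0.0439]
contact_force: [4.5, -1.2, 7.9]
```

```bash
python3 -m pendant '[[[0,0,-0.0015],[0,0,0]],[[0,0,-0.0015],[0,0,0]],[[0,0.0005,-0.0015],[0,0,0]],[[0,0.0005,-0.0015],[0,0,0]]]'|grep -E "ee|for"; python3 -m pendant '[[[0,0,-0.0015],[0,0,0]],[[0,0,-0.0015],[0,0,0]],[[0,0,-0.0015],[0,0,0]],[[0,0,-0.0015],[0,0,0]]]'|grep -E "ee|for"
```

```text
ee_pos: [0.567, -0.0723, 0.0475]
contact_force: [3.0, -0.3, 3.8]
ee_pos: [0.567, -0.0723, 0.0538]
contact_force: [3.6, -0.1, 6.2]
```

```bash
python3 -m pendant '[[[0,0,-0.0015],[0,0,0]],[[0,0,-0.0015],[0,0,0]],[[0,0,-0.0015],[0,0,0]],[[0,0,-0.0015],[0,0,0]],[[0,0,-0.0015],[0,0,0]],[[0,0,-0.0015],[0,0,0]],[[0,0,-0.0015],[0,0,0]],[[0,0,-0.0015],[0,0,0]]]'|grep -E "t:|ee|for"; python3 -m pendant '[[[0,0,-0.0012],[0,0,0]],[[0,0,-0.0012],[0,0,0]],[[0,0,-0.0012],[0,0,0]],[[0,0,-0.0012],[0,0,0]],[[0,0,-0.0012],[0,0,0]],[[0,0,-0.0012],[0,0,0]],[[0,0,-0.0012],[0,0,0]],[[0,0,-0.0012],[0,0,0]]]'|grep -E "ee|for"
```

```text
t: 26.42
ee_pos: [0.5672, -0.0728, 0.0662]
tool_rot: [[0.171, 0.985, 0.001], [0.985, -0.171, -0.001], [-0.001, 0.001, -1.0]]
contact_force: [2.2, -2.1, 6.7]
ee_pos: [0.5671, -0.0737, 0.0759]
contact_force: [0.5, -5.9, 7.3]
```

```bash
python3 -m pendant '[[[0,0,-0.0007],[0,0,0]],[[0,0,-0.0007],[0,0,0]],[[0,0,-0.0007],[0,0,0]],[[0,0,-0.0007],[0,0,0]],[[0,0,-0.0007],[0,0,0]],[[0,0,-0.0007],[0,0,0]],[[0,0,-0.0007],[0,0,0]],[[0,0,-0.0007],[0,0,0]]]'|grep -E "ee|for"; python3 -m pendant '[[[0,0,-0.0005],[0,0,0]],[[0,0,-0.0005],[0,0,0]],[[0,0,-0.0005],[0,0,0]],[[0,0,-0.0005],[0,0,0]],[[0,0,-0.0005],[0,0,0]],[[0,0,-0.0005],[0,0,0]],[[0,0,-0.0005],[0,0,0]],[[0,0,-0.0005],[0,0,0]]]'|grep -E "ee|for";python3 -m pendant '[[[0,0,-0.0005],[0,0,0]],[[0,0,-0.0005],[0,0,0]],[[0,0,-0.0005],[0,0,0]],[[0,0,-0.0005],[0,0,0]],[[0,0,-0.0005],[0,0,0]],[[0,0,-0.0005],[0,0,0]],[[0,0,-0.0005],[0,0,0]],[[0,0,-0.0005],[0,0,0]]]'|grep -E "ee|for"
```

```text
ee_pos: [0.5669, -0.0738, 0.0812]
contact_force: [1.3, -4.8, 5.6]
ee_pos: [0.5665, -0.0719, 0.0844]
contact_force: [0.5, -1.9, 3.2]
ee_pos: [0.5668, -0.0722, 0.0887]
contact_force: [0.6, -0.7, 0.6]
```

Contact is lost at the pedal's top position, so I retreat straight up and look.

```bash
python3 -m pendant '[[[0,0,-0.005],[0,0,0]],[[0,0,-0.03],[0,0,0]],[[0,0,-0.06],[0,0,0]],[[0,0,-0.06],[0,0,0]],[[0.06,0,0],[0,0,0]],[[0.06,0,0],[0,0,0]],[[0.06,0,0],[0,0,0]],[[0,0,0],[0,0,0]]]'
python3 - <<'E'
from h import *
for n in("scene","top"):
    f=grab_frame(n); cv2.imwrite(f"pics/{n}7.png",f)
f=cv2.imread("pics/top7.png");h=cv2.cvtColor(f,cv2.COLOR_BGR2HSV)
m=cv2.inRange(h,(24,170,100),(34,255,255))
cs=max(cv2.findContours(m,0,cv2.CHAIN_APPROX_NONE)[0],key=cv2.contourArea)[:,0]
W=np.array([onz("top",*q,.195)[:2] for q in cs],np.float32);print(cv2.minAreaRect(W*1000))
a=f[140:250,340:490].astype(int)-cv2.imread("pics/top0.png")[140:250,340:490]
print("pad+lid diff",np.abs(a).mean(), np.argwhere(np.abs(a).max(2)>60).__len__())
E
```

```text
t: 31.42
ee_pos: [0.5975, 0.1093, 0.244]
tool_rot: [[0.165, 0.986, 0.0], [0.986, -0.165, 0.001], [0.001, 0.0, -1.0]]
contact_force: [-0.2, -1.1, -0.3]
width: 0.0327
((534.5159912109375, -285.6834716796875), (213.15530395507812, 250.19735717773438), 80.43382263183594)
pad+lid diff 2.8878585858585857 0
```

View pics/scene7.png

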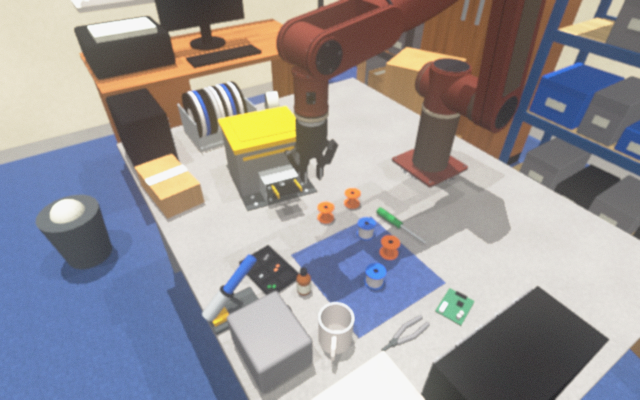

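View pics/top7.png

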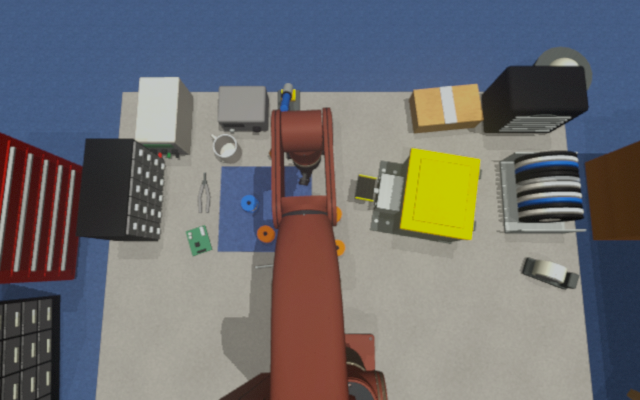

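The lid is shut (same outline as at the start), the pedal is up and back to the right, and the other items haven't moved. The arm is touching nothing.

```bash
python3 -c "
from plant import *
print(hand_in())"
```

```text
the job is handed in; nothing more can be done
None
```

The job is done and handed in at about 31 s of the 72 s allowed: the far orange spool is in the bin and the bin is shut again.

**What I did**
- **Opening:** I felt for the pedal's stop, with a peak reading of about 19 N. I slid the pedal left to its end and let it up into the notch, and the lid stood open by itself.
- **Spool:** I gripped the orange spool farthest from the base by its top flange and released it inside the bin.
- **Shutting:** I pressed to the stop again at about 13 N, slid the pedal back right to its end, and eased it up slowly until contact was lost.

**Last checks**
- **Spool:** before closing, the top view showed it standing upright inside the bin.
- **Lid and pedal:** at the end, the lid and pad area of the top view matched the starting picture, with no pixel noticeably changed. The lid outline measured 213 x 250 mm, the same as at the start.
- **Everything else:** I compared the rest of the bench by eye only. The full spools, the other orange spools and the other items looked unmoved. In the last top view the arm hid the bottle, tray and one full spool, but all three show in the scene view.
- **Arm:** it was clear of everything when I handed in.

**One disagreement:** the gripper closed to 50 mm on the 54 mm flange, so it held the spool slightly off centre. It held without slipping.

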